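# Wind the length stop up to the sample block

## Task

Set the length stop of the cutting jig to the sample block that lies on its bed: take the black spinning grip of the crank and wind the crank clockwise (seen from above), about one to two turns, until the face of the stop touches the end of the block or all but touches it (less than 10 mm of gap). Do not shove the block along by more than 10 mm, and do not touch the stop or the block with the robot; then let go of the grip.

Things in the scene. Friction and masses are not known exactly. Their poses are not given: they have to be found in the camera images.
- jig: Jig fixed on the bench: plywood bed 420x110x12 mm (x -60 to 360), grey gearbox 72x72 mm (top at 58 mm), aluminium fence 10 wide, 22 high along one side. Origin: on the crank's upright axis, at bench level. x runs along the bed from gearbox to stop to block, z up. A 16 mm screw runs from the stop back through the gearbox, 36 mm above the bench.
- crank_grip: Black upright grip, 22 mm across, 56 tall, free-spinning, 50 mm from the crank axis. Origin: its middle, 106 mm above the bench (grip 78 to 134; all else of the jig is below 82). Its own yaw means nothing. Clockwise from above drives the stop to the block, 40 mm a turn; anticlockwise draws it back. Takes 2 to 3 N and stays where left.
- stop: Stop: aluminium plate 18 mm thick, 50 wide, 46 high, driven along the bed by the crank only. Origin: middle of the lower edge of its face that looks at the block, at the top of the bed (12 mm above the bench). x points out of that face towards the block (same as the jig's x).
- sample_block: Plain wooden block 120x45x45 mm, loose on the bed, its length along the jig's x, 40 to 80 mm in front of the stop's face at the start. Origin: centre of its underside; its ends lie 60 mm from it along its own y, so the stop touches when its face is 60 mm from the origin. The flatter offcut (140x40x22 mm) elsewhere on the bench is not meant.
Not all that is in view belongs to the job. Of the things that look like the sample_block, the middle-sized one is meant.

How it is judged:
On the way:
1. with the fingers on the crank's grip, the stop has been wound to within 30 mm of the block (x of sample_block in the frame of stop below 0.09 m and contact force between the fingers and crank_grip above 1 N), for 0.1 s.
At the end, for the whole second after the job is handed in: The stop's face touches the block's end or stands less than 10 mm from it; the block still lies along the bed (within about 11 degrees) and within 10 mm of where it was; stop and block are at rest (x of sample_block in the frame of stop between 0.055 and 0.07 m and distance of sample_block from where it was at the start of the episode below 0.01 m and angle between the y axis of sample_block and the x axis of jig, either way round below 0.2 rad and linear speed of stop below 0.005 m/s and linear speed of sample_block below 0.01 m/s).
It fails at once if the robot touches the stop or the sample block (contact force between any of the fingers, the arm and stop above 1 N or contact force between any of the fingers, the arm and sample_block above 1 N).
It also fails if it takes over 51 s, if anything falls off the work surface, if the arm or the gripper's body presses on something with over 40 N, if the wrist force passes 120 N, or if a joint passes its speed limit or range.

## Robot

A 6-joint arm with a two-finger parallel gripper is mounted at the origin on a cart in front of the work surface, level with it; the furniture and walls round the work are solid. World frame = base frame: x ahead of the robot, y to its left, z up, the work surface at z = 0. Lengths are in m, angles in rad, forces in N, time in s.
With the tool pointing down it reaches from about 0.35 to 0.875 m from the base axis. Payload 4.2 kg.
Tool frame: the origin (TCP) lies at the very end of the fingers, on their centre line; the grasp point (between the pads) lies 19 mm behind it; z points along the fingers, y is the line along which they close (so a half turn about z gives the same grasp; the last joint's range is limited). The gripper opens to 85 mm and grips with 20 to 120 N. Pads are 22 mm wide; open, the fingers measure 114 mm over their backs; the gripper's body (76 mm by 85 mm) begins 54 mm behind the grasp point. The pads swing forward as they close: fully open they stand 13 mm farther back than shut.
Start: joints at [-1.078, 0.385, 0.008, 0, -1.194, -0.259], TCP at [0.145, -0.608, 0.231] pointing down, gripper open.
Joint ranges: [-3.14, 3.14], [-1.21, 2.06], [-1.07, 1.41], [-3.16, 2.05], [-2.99, -0.16], [-3.1, 3.1]. Speed limits (rad/s): [2.79, 2.79, 3.14, 3.14, 3.14, 3.14].

## Interface

Orientations are given as a 3x3 rotation matrix whose columns are the frame's x, y, z axes.
In Python, from bench import arm gives the robot as it stands. The module is installed in compiled form; this text tells all that it offers.
- The arm moves only by the shell command python3 -m creep 'ROWS' [FORCE]. ROWS is JSON, one flat list of numbers, 7 for each row, row after row: the shift along the tool's x, y, z in mm, then the turn, a rotation vector about the tool's x, y, z in units of 5 degrees (1.0 is 5 degrees), then the opening, from -1 (shut) to 1 (fully open). A call has 1 to 5 rows; each row is the pose to reach, as a shift and turn from the pose commanded when the call began, along the tool's axes at that moment; what a row does not reach only later rows make up. A row lasts 1/12 s, in which the tool goes at most 41.7 mm and 7.16 degrees, less where a joint would pass 70% of its speed; a pose out of reach is approached as far as the arm can. A call with a gripper value outside its range is refused whole. The fingers move at their own pace and stop on an object; FORCE is the grip in N (left out, the last holds). Time passes only in rows, so rows that repeat a pose let the fingers close. It gives the time, the measured TCP pose, the force, the opening and the grip force at its end, in the units of the state.
- arm.get_obs(): the state, without advancing time (a new reading comes with each control period).
- arm.snapshot(name): name is "scene" or "top"; returns a dict with "color" (400x640x3 uint8, red, green, blue), "depth" (400x640 float32, m along the optical axis (not along the pixel's ray), 0 where there is no reading), "intrinsics" (3x3 intrinsics, pixels), "R" (3x3) and "t" (3): a world point X has camera coordinates R X + t. Camera axes: x right, y down, z forward; pixel columns grow to the right and rows downward; lengths in m; the calibration is good to about 2 mm. A picture is of the moment at which its call begins.
- arm.sign_off(): hands the job in; it is judged then, once.
The state is a dict: "clock": time; "joints": joint angles; "joint_vel": joint speeds; "joint_torque": joint torques, N m; "position": TCP position; "eef_rot": TCP orientation; "wrist_force": force on the tool from outside, world axes, zero at the start; "moment": the same for the moment, N m; "finger_gap": finger opening in m; "grip_force": force on a finger pad.
Only numpy, scipy, OpenCV 4.12 (cv2) and the standard library are available. Lean on these libraries where they do the work, as an engineer would, in place of code of your own. Each camera call takes 0.05 s, during which the arm holds its last target. There are 200 camera calls.

## Working session

There is one attempt and no reset: what is moved stays moved. The work goes in short steps, Python scripts to look and compute and a shell command to move; the robot and the scene stay as the last step left them, time stands still between calls to the robot, and variables do not carry over. Pictures are saved under pics/ and viewed, at most 10 in all, crops included, and the job is handed in when it is done.

```bash
mkdir -p pics; cat > h.py <<'E'
import numpy as np, cv2
from bench import arm
def snap(n,f=None):
    s=arm.snapshot(n)
    if f: cv2.imwrite('pics/'+f,s['color'][:,:,::-1])
    return s
def ray(s,u,v,z):
    d=s['R'].T@np.linalg.inv(s['intrinsics'])@[u,v,1]; c=-s['R'].T@s['t']
    return c+d*(z-c[2])/d[2]
def pts(s):
    v,u=np.mgrid[:400,:640]; D=s['depth']
    P=np.stack([u*D,v*D,D],-1)@np.linalg.inv(s['intrinsics']).T
    return (P-s['t'])@s['R']
E
python3 - <<'E'
from h import *
for n in('top','scene'):
    s=snap(n,n+'0.png'); np.savez(n+'0.npz',**s); print(n,-s['R'].T@s['t'])
o=arm.get_obs(); print(o['position'],o['eef_rot'].round(3),o['finger_gap'])
E
```

```text
top [ 0.51683268 -0.02982914  0.92963546]
scene [0.26468889 0.61766598 0.47433666]
[ 0.14471339 -0.60750379  0.23035097] [[-0.973 -0.232 -0.001]
 [-0.232  0.973  0.002]
 [ 0.     0.002 -1.   ]] 0.08523954147525185
```

View pics/top0.png

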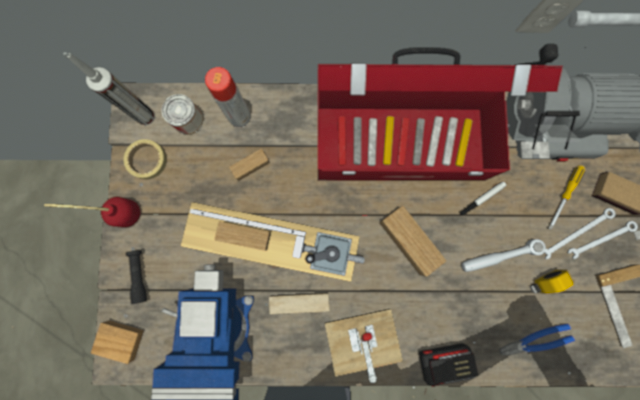

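View pics/scene0.png

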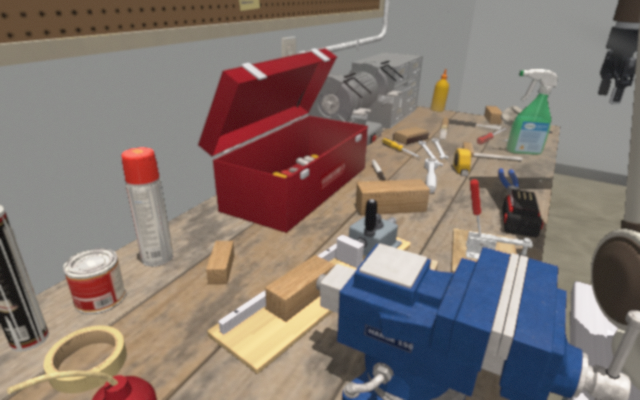

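The top view shows the jig bed at (185-358, 205-278), the gearbox at (332,254), the black grip near (310,258) and the stop at (299,245). Block lookalikes are A (249,164), small and on the bench; B (242,235), on the bed; C (413,240), large and on the bench; and the flat offcut (298,303). B fits, being the middle-sized one lying on the bed in front of the stop. I'll confirm it in a crop.

```bash
python3 - <<'E'
from h import *
s=dict(np.load('top0.npz')); c=s['color'][:,:,::-1]
cv2.imwrite('pics/crop.png',cv2.resize(c[195:290,170:370],None,fx=4,fy=4,interpolation=cv2.INTER_CUBIC))
P=pts(s); print('depth frac',(s['depth']>0).mean())
for n,(u,v) in dict(A=(249,164),B=(242,235),C=(413,240),off=(298,303),bed=(200,240),gear=(340,265),stop=(299,245),grip=(310,258),bench=(300,290)).items(): print(n,P[v,u].round(3))
# grip: dark pixels high up near the gearbox
hsv=cv2.cvtColor(c,cv2.COLOR_BGR2HSV); roi=np.zeros((400,640),bool); roi[235:275,290:370]=1
m=roi&(P[...,2]>.1)&(P[...,2]<.15); v,u=np.nonzero(m); print('grip top',m.sum(),u.mean(),v.mean(),P[m].mean(0),P[m].max(0)-P[m].min(0))
def rect(m,z,name):
    k,_=cv2.findContours(m.astype(np.uint8),0,2); k=max(k,key=cv2.contourArea)
    q=np.array([ray(s,*p[0],z)[:2] for p in k],np.float32); r=cv2.minAreaRect(q); print(name,r); return r
roi=np.zeros((400,640),bool); roi[200:285,175:365]=1
rect(roi&(P[...,2]>.049)&(P[...,2]<.064)&(np.arange(640)[None]<285),.057,'block')
rect(roi&(P[...,2]>.052)&(P[...,2]<.064)&(np.arange(640)[None]>306),.058,'gearbox')
rect(roi&(P[...,2]>.050)&(P[...,2]<.064)&(np.arange(640)[None]>285)&(np.arange(640)[None]<306),.058,'stop')
rect(roi&(P[...,2]>.006)&(P[...,2]<.15),.012,'bed')
m=(P[...,2]>.08)&(P[...,0]<.75)&(s['depth']>0)
n,l,st,ce=cv2.connectedComponentsWithStats(m.astype(np.uint8))
for i in range(1,n):
    if st[i,4]>30: q=P[l==i]; print('high',ce[i].round(),q.min(0).round(3),q.max(0).round(3))
E
```

```text
depth frac 0.99593359375
A [0.729 0.134 0.034]
B [0.556 0.141 0.055]
C [ 0.546 -0.253  0.06 ]
off [0.399 0.012 0.02 ]
bed [0.545 0.251 0.01 ]
gear [ 0.489 -0.085  0.059]
stop [0.534 0.009 0.055]
grip [ 0.505 -0.018  0.135]
bench [ 0.425  0.009 -0.023]
grip top 81 309.25925925925924 258.2962962962963 [ 0.50463703 -0.01605821  0.13248666] [0.01881574 0.02107371 0.01991382]
block ((0.5549969673156738, 0.14260348677635193), (0.12065572291612625, 0.04480188712477684), 79.00756072998047)
gearbox ((0.5152375102043152, -0.06415191292762756), (0.07156508415937424, 0.07121354341506958), 78.63682556152344)
stop ((0.5304518342018127, 0.012369781732559204), (0.018030593171715736, 0.04953840374946594), 79.1900634765625)
bed ((0.5423794984817505, 0.07205168902873993), (0.44015568494796753, 0.10972339659929276), 78.75970458984375)
high [534. 150.] [ 0.717 -0.522  0.148] [ 0.75  -0.457  0.224]
high [560. 137.] [ 0.723 -0.526  0.202] [ 0.749 -0.46   0.251]
high [426. 169.] [ 0.69 -0.45  0.08] [ 0.75  -0.031  0.134]
high [ 86. 207.] [0.6   0.427 0.08 ] [0.621 0.524 0.166]
high [309. 258.] [ 0.495 -0.026  0.118] [ 0.514 -0.005  0.138]
high [201. 344.] [0.226 0.123 0.08 ] [0.491 0.276 0.191]
high [366. 336.] [ 0.334 -0.139  0.103] [ 0.363 -0.121  0.169]
```

View pics/crop.png

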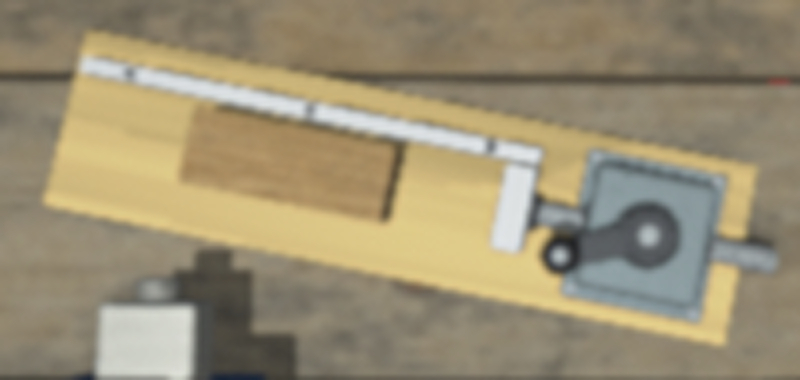

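Crop: the block's near end is at (395,180) in the crop, against the fence. B measures 120.7x44.8 mm with its top at 55 mm, so it is the sample block. The stop plate is 18x50 mm, the gearbox 71.5 mm square, and the grip is 49 mm from the axis, all consistent with the description. The gap is about 63.5 mm, which needs about 1.5 turns clockwise. I'll move above the grip.

```bash
python3 -m creep '[-24,25,0,0,0,0,1,-49,49,0,0,0,0,1,-73,74,0,0,0,0,1,-98,98,0,0,0,0,1,-122,123,0,0,0,0,1]' 40
python3 -m creep '[-24,25,0,0,0,0,1,-49,49,0,0,0,0,1,-73,74,0,0,0,0,1,-98,98,0,0,0,0,1,-122,123,0,0,0,0,1]'
python3 -m creep '[-24,25,0,0,0,0,1,-49,49,0,0,0,0,1,-73,74,0,0,0,0,1,-98,98,0,0,0,0,1,-122,123,0,0,0,0,1]'
python3 -m creep '[-24,25,0,0,0,0,1,-49,49,0,0,0,0,1,-73,74,0,0,0,0,1,-100,100,0,0,0,0,1,-121,123,0,0,0,0,1]'
python3 -m creep '[0,0,0,0,0,0,1,0,0,0,0,0,0,1,0,0,0,0,0,0,1]'
python3 - <<'E'
from h import *
o=arm.get_obs(); print(o['eef_rot'].round(3)); d=np.array([.5046,-.0161,.096])-o['position']; print((o['eef_rot'].T@d*1000).round(1),o['joints'].round(2))
E
```

```text
clock: 0.52
position: [0.2354, -0.4585, 0.2308]
eef_rot: [[-0.973, -0.231, -0.001], [-0.231, 0.973, 0.001], [0.0, 0.001, -1.0]]
wrist_force: [1.2, -1.1, -0.4]
finger_gap: 0.0857
grip_force: 0.0
clock: 0.93
position: [0.3256, -0.3105, 0.2311]
eef_rot: [[-0.973, -0.231, -0.0], [-0.231, 0.973, 0.0], [0.0, 0.0, -1.0]]
wrist_force: [0.6, 0.3, 0.2]
finger_gap: 0.0853
grip_force: 0.0
clock: 1.35
position: [0.4157, -0.1625, 0.2312]
eef_rot: [[-0.973, -0.232, -0.0], [-0.232, 0.973, 0.0], [0.0, 0.0, -1.0]]
wrist_force: [0.6, -1.2, 0.2]
finger_gap: 0.0855
grip_force: 0.0
clock: 1.77
position: [0.5054, -0.0145, 0.231]
eef_rot: [[-0.973, -0.232, -0.0], [-0.232, 0.973, 0.0], [0.0, 0.0, -1.0]]
wrist_force: [0.4, -0.6, -0.1]
finger_gap: 0.0853
grip_force: 0.0
clock: 2.02
position: [0.504, -0.0165, 0.2308]
eef_rot: [[-0.973, -0.232, -0.002], [-0.232, 0.973, -0.0], [0.002, 0.0, -1.0]]
wrist_force: [-0.0, -0.1, 1.0]
finger_gap: 0.0853
grip_force: 0.0
[[-0.973 -0.232 -0.002]
 [-0.232  0.973 -0.   ]
 [ 0.002  0.    -1.   ]]
[ -0.9   0.3 134.8] [ 0.29  0.18 -0.28 -0.   -1.11 -1.63]
```

```bash
python3 -m creep '[0,0,30,0,0,0,1,0,0,60,0,0,0,1,0,0,90,0,0,0,1,0,0,115,0,0,0,1,0,0,134,0,0,0,1]'
python3 -m creep '[0,0,0,0,0,0,0,0,0,0,0,0,0,-0.5,0,0,0,0,0,0,-1,0,0,0,0,0,0,-1,0,0,0,0,0,0,-1]' 40
python3 -m creep '[0,0,0,0,0,0,-1,0,0,0,0,0,0,-1,0,0,0,0,0,0,-1,0,0,0,0,0,0,-1,0,0,0,0,0,0,-1]' 40
python3 - <<'E'
from h import *
o=arm.get_obs(); R=o['eef_rot']; p=o['position']; c=np.array([.5152,-.0642])
r=p[:2]-c; print(np.linalg.norm(r),np.degrees(np.arctan2(r[1],r[0])))
u=r/np.linalg.norm(r)*.05; C=p[:2]-u
a0=np.arctan2(u[1],u[0])
prev=p[:2]
for k in range(1,10):
  row=[]
  for i in range(1,6):
    a=a0-np.radians(60*(k-1)+12*i); q=C+.05*np.array([np.cos(a),np.sin(a)])
    d=R.T@np.r_[q-prev,0]*1000; row.append(tuple(d[:2].round(1)))
  prev=q; print(k,row)
E
```

```text
clock: 2.43
position: [0.5027, -0.018, 0.0954]
eef_rot: [[-0.973, -0.229, -0.003], [-0.229, 0.973, -0.0], [0.003, 0.0, -1.0]]
wrist_force: [0.5, -0.6, 0.1]
finger_gap: 0.0851
grip_force: 0.0
clock: 2.85
position: [0.5055, -0.0165, 0.0989]
eef_rot: [[-0.973, -0.232, 0.003], [-0.232, 0.973, 0.001], [-0.003, 0.0, -1.0]]
wrist_force: [-0.6, -0.2, 0.7]
finger_gap: 0.0258
grip_force: 0.0
clock: 3.27
position: [0.5057, -0.0151, 0.0991]
eef_rot: [[-0.973, -0.232, 0.004], [-0.232, 0.973, 0.002], [-0.004, 0.001, -1.0]]
wrist_force: [-2.1, 5.1, 4.8]
finger_gap: 0.0209
grip_force: 39.1
0.049998166315960074 100.96877000420149
1 [(np.float64(-10.3), np.float64(-1.5)), (np.float64(-20.1), np.float64(-5.2)), (np.float64(-29.0), np.float64(-10.8)), (np.float64(-36.4), np.float64(-18.1)), (np.float64(-42.2), np.float64(-26.8))]
2 [(np.float64(-3.8), np.float64(-9.7)), (np.float64(-5.6), np.float64(-20.0)), (np.float64(-5.1), np.float64(-30.5)), (np.float64(-2.5), np.float64(-40.6)), (np.float64(2.1), np.float64(-50.0))]
3 [(np.float64(6.5), np.float64(-8.2)), (np.float64(14.6), np.float64(-14.8)), (np
[... 581 characters left out ...]
64(-23.8), np.float64(19.7)), (np.float64(-33.9), np.float64(22.5)), (np.float64(-44.3), np.float64(23.1))]
7 [(np.float64(-10.3), np.float64(-1.5)), (np.float64(-20.1), np.float64(-5.2)), (np.float64(-29.0), np.float64(-10.8)), (np.float64(-36.4), np.float64(-18.1)), (np.float64(-42.2), np.float64(-26.8))]
8 [(np.float64(-3.8), np.float64(-9.7)), (np.float64(-5.6), np.float64(-20.0)), (np.float64(-5.1), np.float64(-30.5)), (np.float64(-2.5), np.float64(-40.6)), (np.float64(2.1), np.float64(-50.0))]
9 [(np.float64(6.5), np.float64(-8.2)), (np.float64(14.6), np.float64(-14.8)), (np.float64(23.8), np.float64(-19.7)), (np.float64(33.9), np.float64(-22.5)), (np.float64(44.3), np.float64(-23.1))]
```

```bash
python3 -m creep '[-10.3,-1.5,0,0,0,0,-1,-20.1,-5.2,0,0,0,0,-1,-29,-10.8,0,0,0,0,-1,-36.4,-18.1,0,0,0,0,-1,-42.2,-26.8,0,0,0,0,-1]'
python3 - <<'E'
from h import *
s=snap('top'); P=pts(s); o=arm.get_obs(); print(o['wrist_force'],o['position'])
E
```

```text
clock: 3.68
position: [0.5541, -0.032, 0.099]
eef_rot: [[-0.972, -0.233, 0.005], [-0.233, 0.972, 0.001], [-0.005, 0.0, -1.0]]
wrist_force: [0.8, 3.0, 5.5]
finger_gap: 0.0209
grip_force: 39.4
[1.95824869 2.34954171 5.31768779] [ 0.55529566 -0.03347029  0.09900507]
```

```bash
python3 -m creep '[-3.8,-9.7,0,0,0,0,-1,-5.6,-20,0,0,0,0,-1,-5.1,-30.5,0,0,0,0,-1,-2.5,-40.6,0,0,0,0,-1,2.1,-50,0,0,0,0,-1]'
python3 -m creep '[6.5,-8.2,0,0,0,0,-1,14.6,-14.8,0,0,0,0,-1,23.8,-19.7,0,0,0,0,-1,33.9,-22.5,0,0,0,0,-1,44.3,-23.1,0,0,0,0,-1]'
python3 - <<'E'
from h import *
s=snap('top','turn180.png'); o=arm.get_obs(); p=o['position']; r=p[:2]-[.5152,-.0642]; print(o['wrist_force'],p,np.hypot(*r),np.degrees(np.arctan2(r[1],r[0])))
E
```

```text
clock: 4.15
position: [0.5622, -0.0828, 0.0989]
eef_rot: [[-0.973, -0.232, 0.002], [-0.232, 0.973, -0.0], [-0.002, -0.001, -1.0]]
wrist_force: [-3.3, 4.7, 9.5]
finger_gap: 0.0202
grip_force: 39.8
clock: 4.57
position: [0.5245, -0.1137, 0.0989]
eef_rot: [[-0.973, -0.231, 0.004], [-0.231, 0.973, 0.003], [-0.005, 0.002, -1.0]]
wrist_force: [-1.1, 14.7, 7.9]
finger_gap: 0.0207
grip_force: 39.9
[-3.57710667  9.94804741  8.47843321] [ 0.52260504 -0.11386119  0.09890632] 0.05021024724456497 -81.51904250455775
```

View pics/turn180.png

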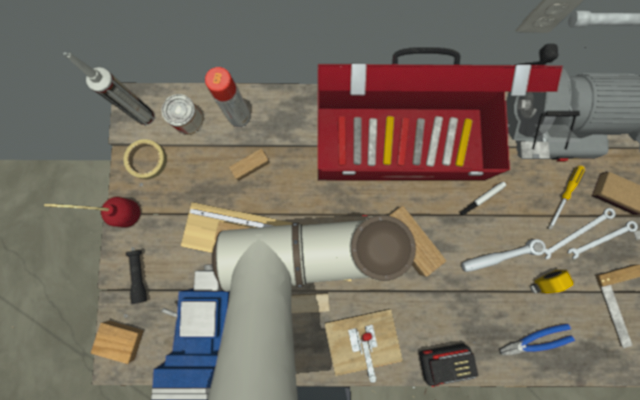

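The top view is blocked by the arm (wrist at (385,247)), but the grip has followed the half turn. I'll continue and check the gap in the scene view.

```bash
python3 -m creep '[10.3,1.5,0,0,0,0,-1,20.1,5.2,0,0,0,0,-1,29,10.8,0,0,0,0,-1,36.4,18.1,0,0,0,0,-1,42.2,26.8,0,0,0,0,-1]'
python3 -m creep '[3.8,9.7,0,0,0,0,-1,5.6,20,0,0,0,0,-1,5.1,30.5,0,0,0,0,-1,2.5,40.6,0,0,0,0,-1,-2.1,50,0,0,0,0,-1]'
python3 -m creep '[-6.5,8.2,0,0,0,0,-1,-14.6,14.8,0,0,0,0,-1,-23.8,19.7,0,0,0,0,-1,-33.9,22.5,0,0,0,0,-1,-44.3,23.1,0,0,0,0,-1]'
python3 - <<'E'
from h import *
s=snap('scene'); c=s['color'][:,:,::-1]; cv2.imwrite('pics/turn360.png',cv2.resize(c[200:370,190:450],None,fx=3,fy=3))
o=arm.get_obs(); p=o['position']; r=p[:2]-[.5152,-.0642]; print(o['wrist_force'],p,np.hypot(*r),np.degrees(np.arctan2(r[1],r[0])))
E
```

```text
clock: 5.03
position: [0.4792, -0.0984, 0.099]
eef_rot: [[-0.973, -0.232, 0.008], [-0.232, 0.973, 0.0], [-0.008, -0.002, -1.0]]
wrist_force: [6.1, 1.7, 3.5]
finger_gap: 0.0206
grip_force: 39.4
clock: 5.45
position: [0.4677, -0.0495, 0.0989]
eef_rot: [[-0.973, -0.233, 0.003], [-0.233, 0.973, -0.002], [-0.002, -0.002, -1.0]]
wrist_force: [2.4, -4.0, 8.4]
finger_gap: 0.0205
grip_force: 39.9
clock: 5.87
position: [0.5036, -0.0156, 0.0989]
eef_rot: [[-0.973, -0.232, -0.002], [-0.232, 0.973, 0.001], [0.002, 0.001, -1.0]]
wrist_force: [-3.8, 6.4, 14.3]
finger_gap: 0.0209
grip_force: 40.4
[-0.74076852  7.57027458 11.5933278 ] [ 0.50636619 -0.01500507  0.09894422] 0.04998177340376154 100.17996305024403
```

View pics/turn360.png

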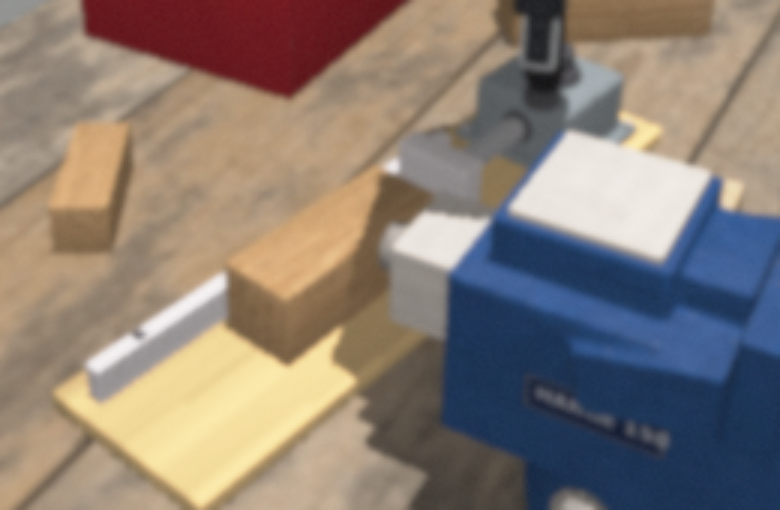

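The scene crop shows the stop at (435,165) close behind the block's end (400,185), the block unmoved, and the grip still held. Next is the remaining half turn, less about 12°.

```bash
python3 -m creep '[-10.3,-1.5,0,0,0,0,-1,-20.1,-5.2,0,0,0,0,-1,-29,-10.8,0,0,0,0,-1,-36.4,-18.1,0,0,0,0,-1,-42.2,-26.8,0,0,0,0,-1]'
python3 -m creep '[-3.8,-9.7,0,0,0,0,-1,-5.6,-20,0,0,0,0,-1,-5.1,-30.5,0,0,0,0,-1,-2.5,-40.6,0,0,0,0,-1,2.1,-50,0,0,0,0,-1]'
python3 -m creep '[6.5,-8.2,0,0,0,0,-1,14.6,-14.8,0,0,0,0,-1,23.8,-19.7,0,0,0,0,-1,33.9,-22.5,0,0,0,0,-1,33.9,-22.5,0,0,0,0,-1]'
python3 -m creep '[0,0,0,0,0,0,-1,0,0,0,0,0,0,-1]'
python3 - <<'E'
from h import *
s=snap('scene'); c=s['color'][:,:,::-1]; cv2.imwrite('pics/end.png',cv2.resize(c[220:320,250:410],None,fx=5,fy=5))
o=arm.get_obs(); p=o['position']; r=p[:2]-[.5152,-.0642]; print(o['wrist_force'],p,np.hypot(*r),np.degrees(np.arctan2(r[1],r[0])))
P=pts(s)-[.5152,-.0642,0]; e=np.array([np.cos(np.radians(79)),np.sin(np.radians(79))]); x=P[...,:2]@e; y=P[...,:2]@[-e[1],e[0]]
m=(abs(y)<.02)&(P[...,2]>.051)&(P[...,2]<.062)&(x>.05)&(x<.3)
h,b=np.histogram(x[m]*1000,np.arange(80,290,3)); print(list(zip(b[:-1].astype(int).tolist(),h.tolist())))
E
```

```text
clock: 6.33
position: [0.5539, -0.0317, 0.099]
eef_rot: [[-0.972, -0.233, 0.004], [-0.233, 0.972, 0.001], [-0.004, -0.0, -1.0]]
wrist_force: [0.9, 4.3, 8.1]
finger_gap: 0.0206
grip_force: 39.9
clock: 6.75
position: [0.5624, -0.0822, 0.0989]
eef_rot: [[-0.973, -0.232, 0.002], [-0.232, 0.973, -0.0], [-0.002, -0.001, -1.0]]
wrist_force: [-0.6, 3.2, 11.6]
finger_gap: 0.0206
grip_force: 40.1
clock: 7.17
position: [0.5317, -0.1116, 0.0989]
eef_rot: [[-0.973, -0.231, -0.001], [-0.231, 0.973, 0.001], [0.001, 0.001, -1.0]]
wrist_force: [-3.3, 4.7, 11.1]
finger_gap: 0.0207
grip_force: 40.2
clock: 7.33
position: [0.5321, -0.1115, 0.0988]
eef_rot: [[-0.973, -0.232, -0.002], [-0.232, 0.973, 0.0], [0.002, 0.001, -1.0]]
wrist_force: [-4.6, 4.1, 12.9]
finger_gap: 0.0207
grip_force: 40.4
[-4.63644723  4.55574546 12.55416346] [ 0.53220498 -0.11141406  0.09883151] 0.05018303104551289 -70.19261498340674
[(80, 0), (83, 0), (86, 0), (89, 0), (92, 0), (95, 0), (98, 0), (101, 0), (104, 0), (107, 0), (110, 0), (113, 0), (116, 0), (119, 0), (122, 0), (125, 0), (128, 20), (131, 20), (134, 22), (137, 21), (140, 30), (143, 62), (146, 8), (149, 10), (152, 19), (155, 22), (158, 22), (161, 21), (164, 30), (167, 20), (170, 26), (173, 20), (176, 25), (179, 24), (182, 25), (185, 28), (188, 21), (191, 24), (194, 27), (197, 22), (200, 31), (203, 26), (206, 26), (209, 25), (212, 28), (215, 25), (218, 30), (221, 29), (224, 28), (227, 28), (230, 28), (233, 30), (236, 30), (239, 27), (242, 32), (245, 32), (248, 27), (251, 32), (254, 32), (257, 29), (260, 30), (263, 35), (266, 37), (269, 72), (272, 0), (275, 0), (278, 0), (281, 0), (284, 0)]
```

View pics/end.png

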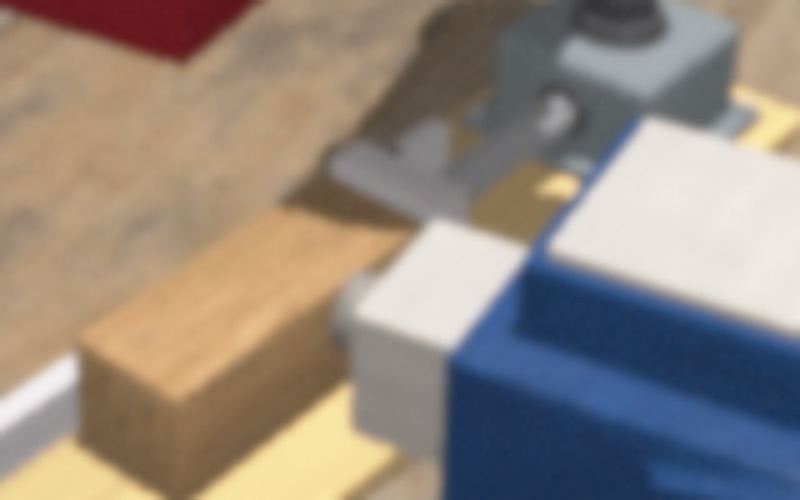

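In the crop the stop (390,180) is right behind the block's end (350,215). By depth, the stop covers x = 128-146 mm and the block starts at about 150, so the gap is about 4 mm, matching the crank angle (63.5 − 58.7). Now I'll let go, rise and move off so I can check.

```bash
python3 -m creep '[0,0,0,0,0,0,0,0,0,0,0,0,0,1,0,0,0,0,0,0,1,0,0,0,0,0,0,1,0,0,0,0,0,0,1]'
python3 -m creep '[0,0,0,0,0,0,1,0,0,-20,0,0,0,1,0,0,-50,0,0,0,1,0,0,-80,0,0,0,1,0,0,-110,0,0,0,1]'
python3 -m creep '[15,-20,-10,0,0,0,1,35,-45,-20,0,0,0,1,60,-75,-20,0,0,0,1,85,-105,-20,0,0,0,1,110,-135,-20,0,0,0,1]'
python3 -m creep '[20,-25,0,0,0,0,1,45,-55,0,0,0,0,1,70,-85,0,0,0,0,1,90,-110,0,0,0,0,1,110,-135,0,0,0,0,1]'
python3 -m creep '[0,0,0,0,0,0,1,0,0,0,0,0,0,1]'
python3 - <<'E'
from h import *
s=snap('top','fin.png'); P=pts(s)
def rect(m,z,name):
    k,_=cv2.findContours(m.astype(np.uint8),0,2); k=max(k,key=cv2.contourArea)
    r=cv2.minAreaRect(np.array([ray(s,*p[0],z)[:2] for p in k],np.float32)); print(name,r)
Q=P[...,:2]-[.5152,-.0642]; x=Q@[np.cos(1.3788),np.sin(1.3788)]; y=Q@[-.9816,.1908]
m=(abs(y)<.04)&(P[...,2]>.049)&(P[...,2]<.064)
for a,b,n in((.15,.3,'block'),(.1,.1475,'stop')): rect(m&(x>a)&(x<b),.0575,n)
E
```

```text
clock: 7.8
position: [0.5329, -0.1119, 0.0966]
eef_rot: [[-0.973, -0.231, -0.002], [-0.231, 0.973, -0.0], [0.002, 0.0, -1.0]]
wrist_force: [0.5, -0.3, -0.5]
finger_gap: 0.0792
grip_force: 0.0
clock: 8.22
position: [0.5332, -0.1118, 0.2082]
eef_rot: [[-0.973, -0.232, -0.001], [-0.232, 0.973, -0.0], [0.001, 0.0, -1.0]]
wrist_force: [0.9, 0.5, 1.1]
finger_gap: 0.0853
grip_force: 0.0
clock: 8.63
position: [0.4569, -0.2696, 0.2275]
eef_rot: [[-0.973, -0.233, 0.0], [-0.233, 0.973, -0.0], [-0.0, -0.0, -1.0]]
wrist_force: [1.3, -0.3, 0.7]
finger_gap: 0.0857
grip_force: 0.0
clock: 9.05
position: [0.3808, -0.4268, 0.2271]
eef_rot: [[-0.973, -0.231, -0.0], [-0.231, 0.973, 0.0], [0.0, 0.0, -1.0]]
wrist_force: [0.6, -0.3, 0.4]
finger_gap: 0.0853
grip_force: 0.0
clock: 9.22
position: [0.381, -0.4264, 0.2266]
eef_rot: [[-0.974, -0.228, -0.001], [-0.228, 0.974, 0.001], [0.001, 0.001, -1.0]]
wrist_force: [0.2, 0.1, 0.4]
finger_gap: 0.0858
grip_force: 0.0
block ((0.5550041198730469, 0.1426534652709961), (0.12028350681066513, 0.04477626830339432), 79.00756072998047)
stop ((0.5419463515281677, 0.06941910833120346), (0.019757414236664772, 0.04960193485021591), 78.64408874511719)
```

View pics/fin.png

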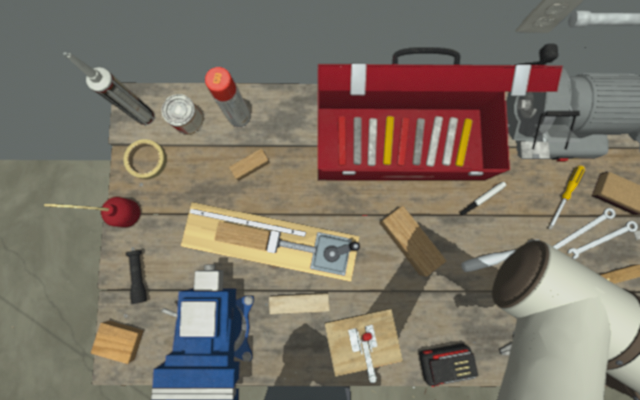

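The stop (273,241) stands right at the block's end (267,240). The block has not moved (0.1 mm), and the measured face-to-origin distance is about 65 mm, inside 55–70.

```bash
python3 -c "from bench import arm; print(arm.sign_off())"
```

```text
the job is handed in; nothing more can be done
None
```

The crank was wound about 1.47 turns clockwise, leaving the stop about 5 mm from the block's end (limit 10 mm) with the block unmoved; the grip was released and the job handed in, with no verdict shown.

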